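# Set the seasonings into the stove rack in cooking order

### The arm

A 6-joint arm with a two-finger parallel gripper is mounted at the origin on a cart in front of the work surface, level with it; the furniture and walls round the work are solid. World frame = base frame: x ahead of the robot, y to its left, z up, the work surface at z = 0. Lengths are in m, angles in rad, forces in N, time in s.
With the tool pointing down it reaches from about 0.25 to 0.775 m from the base axis. Payload 4 kg.
Tool frame: the origin (TCP) lies midway between the tips of the shut fingers; the grasp point (between the pads) lies 19 mm behind it; z points along the fingers, y is the line along which they close (so a half turn about z gives the same grasp; the last joint's range is limited). The gripper opens to 94 mm and grips with 3 to 60 N. Pads are 16 mm wide; open, the fingers measure 119 mm over their backs; the gripper's body (75 mm by 177 mm) begins 78 mm behind the grasp point.
Start: joints at [1.114, 0.087, 1.371, -0, 1.684, -0.103], TCP at [0.191, 0.516, 0.206] pointing down, gripper open.
Joint ranges: [-3.1, 3.1], [-0.76, 2.03], [0.27, 2.55], [-1.08, 4.22], [0.17, 2.65], [-2.57, 2.57]. Speed limits (rad/s): [2.79, 2.79, 3.14, 3.14, 3.14, 3.14].

### API

Orientations are given as a 3x3 rotation matrix whose columns are the frame's x, y, z axes.
In Python, from rig import get_obs, get_image, hand_in gives the robot as it stands. The module is installed in compiled form; this text tells all that it offers.
- The arm moves only by the tool arm_command, never from a script. Its arguments are lists of equal length, an entry for each row: "gripper": the opening, from 0 (shut) to 1 (fully open); "travel": the shift along the tool's x, y, z in mm, a list of three; "turn": the turn, a rotation vector about the tool's x, y, z in degrees, a list of three. In form: {"gripper": [gripper, ...], "travel": [[dx, dy, dz], ...], "turn": [[ax, ay, az], ...]}. A call has exactly 5 rows; each row shifts and turns the commanded pose from where the row before left it, along the tool's axes as they then stand; what a row does not reach is not made up. A row lasts 1/8 s, in which the tool goes at most 62.5 mm and 10.7 degrees, less where a joint would pass 70% of its speed; a pose out of reach is approached as far as the arm can. A call is refused whole if a number of a shift passes 62.5 or a number of a turn 10.7, either way. A call with a gripper value outside its range is refused whole. The fingers move at their own pace and stop on an object; "grip_force" is the grip in N (left out, the last holds). Time passes only in rows, so rows that do not move let the fingers close, or fill a call up. It gives the time, the measured TCP pose, the force, the opening and the grip force at its end, in the units of the state.
- get_obs(): the state, without advancing time (a new reading comes with each control period).
- get_image(name): name is "side" or "top" or "wrist"; returns a dict with "img" (400x640x3 uint8, blue, green, red), "z_map" (400x640 float32, m along the optical axis (not along the pixel's ray), 0 where there is no reading), "mtx" (3x3 intrinsics, pixels), "extrinsics" (4x4, takes a point from world to camera coordinates); the wrist camera has in their place "hand_eye" (4x4, takes a point from camera to tool coordinates, whose origin is the TCP and whose axes are the flange's). Camera axes: x right, y down, z forward; pixel columns grow to the right and rows downward; lengths in m; the calibration is good to about 2 mm. A picture is of the moment at which its call begins: read the wrist's pose just before it.
- hand_in(): hands the job in; it is judged then, once.
The state is a dict: "clock": time; "joints": joint angles; "dq": joint speeds; "effort": joint torques, N m; "tool_pos": TCP position; "tool_rot": TCP orientation; "wrist_force": force on the tool from outside, world axes, zero at the start; "torque": the same for the moment, N m; "finger_gap": finger opening in m; "finger_force": force on a finger pad.
Only numpy, scipy, OpenCV 4.12 (cv2) and the standard library are available. Lean on these libraries where they do the work, as an engineer would, in place of code of your own. Each camera call takes 0.05 s, during which the arm holds its last target. There are 200 camera calls.

### The job

The four seasonings stand in the dark wooden block in the order in which the recipe will call for them. Move them, standing upright, into the empty black wire rack, one to each ring, in the same order from left to right as they stand in the block now (left and right as the robot sees them), so that the cook can reach for them in turn. Leave the orange cup and the butter dish where they are.

Things in the scene. Friction and masses are not known exactly. Their poses are not given: they have to be found in the camera images.
- wood_block: Start: fixed dark wooden block, 82 (x) x 290 (y) x 34 (z) mm, on the light board over the burners; left or right of the wire rack. Origin: centre of its underside. A row of four round wells, 62 mm wide, floor 12 mm above the underside, at x = 0 and y = +102, +34, -34, -102 mm; +y is roughly the robot's left.
- wire_rack: Goal: fixed black wire rack, 78 (x) x 284 (y) mm, on the same board, roughly in line with the block, ends about 55 mm apart. Origin: centre of its underside. Four wire rings, 62 mm clear inside, top 36 mm above the underside, at x = 0 and y = +102, +34, -34, -102 mm (+y roughly the robot's left); things stand on its sheet floor, 7 mm above the underside. 51 mm high wire loop at each end.
- salt_shaker: Glass shaker with white salt and a grey domed cap, 44 mm across, 90 mm tall (the dome, from 66 mm up, narrows to 34 mm). Starts in any of the block's wells. The body's origin is the centre of its underside, z up. About 0.1 kg. Grasp it about 65 mm above its foot, so that the gripper clears the 106 mm tall neighbours.
- pepper_shaker: Glass shaker of the same shape with dark pepper and a grey domed cap, 44 mm across, 90 mm tall (the dome, from 66 mm up, narrows to 34 mm). Starts in any of the block's wells. The body's origin is the centre of its underside, z up. About 0.1 kg. Grasp it about 65 mm above its foot, so that the gripper clears the 106 mm tall neighbours.
- herb_jar: Spice jar with a red screw cap and a green and white label, 45 mm across, 106 mm tall (glass 42 mm across up to 85 mm, then the cap). Starts in any of the block's wells. The body's origin is the centre of its underside, z up. About 0.1 kg. Grasp it about 78 mm above its foot, so that the gripper clears the 106 mm tall neighbours.
- curry_jar: Spice jar with a red screw cap and a brown and cream label, 45 mm across, 106 mm tall (glass 42 mm across up to 85 mm, then the cap). Starts in any of the block's wells. The body's origin is the centre of its underside, z up. About 0.1 kg. Grasp it about 78 mm above its foot, so that the gripper clears the 106 mm tall neighbours.
- orange_cup: Orange cup with a handle, 78 x 105 x 76 mm, standing behind the wire rack. Origin: centre of its underside. Bystander: it must stay where it is.
- butter_dish: Red butter dish with its cover on, 75 x 135 x 74 mm, standing behind the wooden block. Origin: centre of its underside. Bystander: it must stay where it is.

How it is judged:
By the outcome, as a careful person would: the job done as asked, in the order asked, and still so for the second after the job is handed in, with the robot touching nothing.
It also fails if it takes over 86 s, if anything falls off the work surface, if the arm or the gripper's body presses on something with over 40 N, if the wrist force passes 120 N, or if a joint passes its speed limit or range.

## Working session

There is one attempt and no reset: what is moved stays moved. The work goes in short steps, Python scripts to look and compute and a tool call to move; the robot and the scene stay as the last step left them, time stands still between calls to the robot, and variables do not carry over. Pictures are saved under pics/ and viewed, at most 14 in all, crops included, and the job is handed in when it is done.

Besides the shell and the picture viewer there is one more tool, called after "Request:" as name(argument=value, ...), one argument or row to a line, values as JSON. arm_command: Moves the arm, as the interface text tells. Its arguments: {"type":"object","properties":{"gripper":{"type":"array"},"travel":{"type":"array"},"turn":{"type":"array"},"grip_force":{"type":"number"}},"required":["gripper","travel","turn"]}

```bash
mkdir -p pics
python3 - <<'E'
from rig import *
import cv2,numpy as np,pickle
o=get_obs();print({k:np.round(v,3).tolist() for k,v in o.items()})
d={}
for n in("top","side"):
    d[n]=get_image(n);cv2.imwrite(f"pics/{n}0.png",d[n]["img"]);E=d[n]["extrinsics"];print(n,np.round(-E[:3,:3].T@E[:3,3],3),np.round(E[:3,:3],2).tolist(),d[n]["mtx"].tolist())
pickle.dump(d,open("d0.pkl","wb"))
E
```

```text
{'clock': 0.0, 'joints': [1.114, 0.088, 1.372, -0.0, 1.684, -0.103], 'dq': [0.0, -0.0, 0.0, 0.001, 0.002, 0.0], 'effort': [-0.0, -34.017, -30.243, 0.072, 0.033, -0.0], 'tool_pos': [0.19, 0.515, 0.204], 'tool_rot': [[-0.938, 0.347, -0.001], [0.347, 0.938, -0.002], [0.0, -0.002, -1.0]], 'wrist_force': [0.214, -0.226, -0.297], 'torque': [0.027, -0.02, 0.015], 'finger_force': 0.0, 'finger_gap': 0.094}
top [0.51  0.028 1.109] [[0.01, -1.0, 0.01], [-1.0, -0.01, -0.05], [0.05, -0.01, -1.0]] [[479.44182515580786, 0.0, 322.93187449602345], [0.0, 479.44182515580786, 204.7846701734028], [0.0, 0.0, 1.0]]
side [0.449 0.971 0.912] [[-0.99, -0.16, 0.02], [-0.12, 0.64, -0.75], [0.11, -0.75, -0.66]] [[468.92468462525176, 0.0, 321.40276355350125], [0.0, 468.92468462525176, 199.55430361355496], [0.0, 0.0, 1.0]]
```

View pics/top0.png

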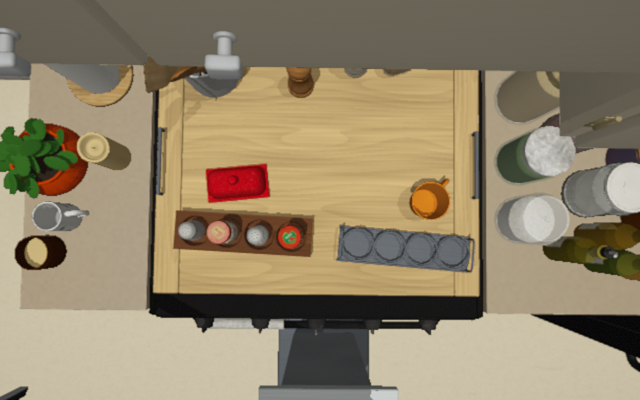

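View pics/side0.png

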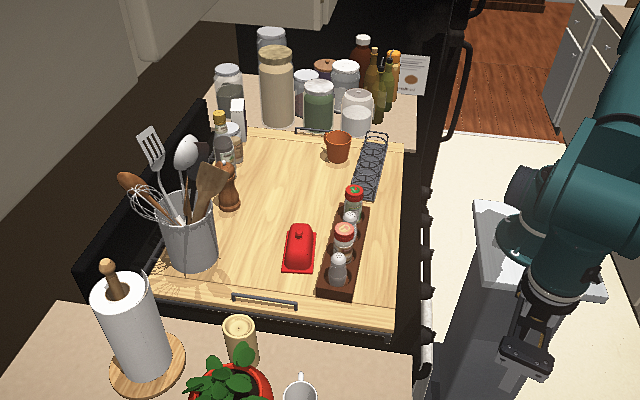

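The top view shows the block at the left (about px 244,233) and the rack at the right (about 405,248). From left to right the block holds a shaker (188,230), a red-capped jar (219,232), a shaker (258,235) and a red-capped jar (290,236). The cup is at (430,200) and the butter dish at (237,182), both behind.

```bash
cat > h.py <<'E'
import numpy as np,cv2
def cloud(d,pose=None):
    K=d["mtx"];z=d["z_map"];v,u=np.mgrid[:400,:640]
    P=np.stack([(u-K[0,2])/K[0,0]*z,(v-K[1,2])/K[1,1]*z,z],-1)
    if pose is None: E=np.linalg.inv(d["extrinsics"])
    else: E=pose@d["hand_eye"]
    P=P@E[:3,:3].T+E[:3,3];P[z==0]=np.nan
    return P
def ray(d,u,v,h):
    E=np.linalg.inv(d["extrinsics"]);r=E[:3,:3]@np.linalg.inv(d["mtx"])@[u,v,1];c=E[:3,3]
    return c+r*(h-c[2])/r[2]
E
python3 - <<'E'
import pickle;from h import *
d=pickle.load(open("d0.pkl","rb"))
for n in d:
    P=cloud(d[n]);x,y,z=np.moveaxis(P,-1,0)
    reg=(x>.25)&(x<.75)&(abs(y)<.35)
    b=reg&(abs(z)<.02);print(n,"board z",np.nanmedian(z[b]))
    img=d[n]["img"].astype(int)
    tall=(reg&(z>.07)&(z<.2)&(x<.52)).astype(np.uint8)
    k,l,s,c=cv2.connectedComponentsWithStats(tall)
    for i in range(1,k):
        if s[i,4]<30: continue
        q=P[l==i];t=np.percentile(q[:,2],95);qq=q[q[:,2]>t-.015]
        print(" tall",s[i].tolist(),"px",c[i].round(1),"top",t.round(4),"mid",((qq.min(0)+qq.max(0))/2).round(4),"ext",np.ptp(qq,axis=0).round(3))
    dark=(reg&(z>.015)&(z<.06)&(x<.52)).astype(np.uint8)
    k,l,s,c=cv2.connectedComponentsWithStats(dark)
    for i in range(1,k):
        if s[i,4]<150: continue
        q=P[l==i];q=q[(q[:,2]>.02)];(cx,cy),wh,a=cv2.minAreaRect(q[:,:2].astype(np.float32)*1000);print(" low",s[i].tolist(),(round(cx),round(cy)),np.round(wh),round(a,1),"z95",np.percentile(q[:,2],[50,95]).round(4))
d=d["top"]
# image-based: block & rack outlines
img=d["img"];hsv=cv2.cvtColor(img,cv2.COLOR_BGR2HSV)
for nm,m,h in(("rack",cv2.inRange(hsv,(100,20,20),(130,160,150)),.0),("block",cv2.inRange(hsv,(0,60,20),(15,200,115)),.036)):
    m[:205]=0;m[275:]=0;m[:,:165]=0;m[:,480:]=0
    m=cv2.morphologyEx(m,cv2.MORPH_CLOSE,np.ones((5,5)))
    cs=sorted(cv2.findContours(m,0,2)[0],key=cv2.contourArea)[-1];r=cv2.minAreaRect(cs);bx=cv2.boxPoints(r)
    w=np.array([ray(d,*p,h) for p in bx]);print(nm,np.round(r[0]),np.round(r[1]),r[2],w.round(3).tolist(),w.mean(0).round(4))
big=cv2.resize(img[200:285,165:485],None,fx=2.5,fy=2.5,interpolation=3);cv2.imwrite("pics/c1.png",big)
E
```

```text
top board z 0.0004809831456482616
 tall [172, 223, 140, 34, 3763] px [244. 238.] top 0.1784 mid [0.4972 0.1775 0.1731] ext [0.046 0.232 0.019]
 tall [337, 226, 133, 46, 916] px [399.3 248.5] top 0.1076 mid [ 0.4732 -0.1547  0.1036] ext [0.088 0.278 0.022]
 tall [465, 237, 10, 36, 109] px [471.  254.4] top 0.1118 mid [ 0.4594 -0.296   0.1054] ext [0.072 0.01  0.016]
 low [168, 223, 311, 73, 8891] (445, 12) [151. 676.] 0.0 z95 [0.0582 0.0598]
side board z 0.0011306015063125008
 tall [328, 130, 61, 170, 3354] px [351.9 231.5] top 0.1782 mid [0.4965 0.1787 0.1724] ext [0.047 0.239 0.018]
 low [327, 143, 76, 174, 2882] (443, 17) [667. 150.] 89.7 z95 [0.0588 0.0599]
rack [404. 248.] [129.  34.] 5.1281914710998535 [[0.441, -0.02, 0.0], [0.518, -0.026, 0.0], [0.495, -0.325, 0.0], [0.418, -0.318, 0.0]] [ 0.4679 -0.1723  0.    ]
block [243. 233.] [137.  38.] 3.468229293823242 [[0.465, 0.347, 0.036], [0.55, 0.344, 0.036], [0.535, 0.039, 0.036], [0.45, 0.043, 0.036]] [0.5001 0.1936 0.036 ]
```

View pics/c1.png

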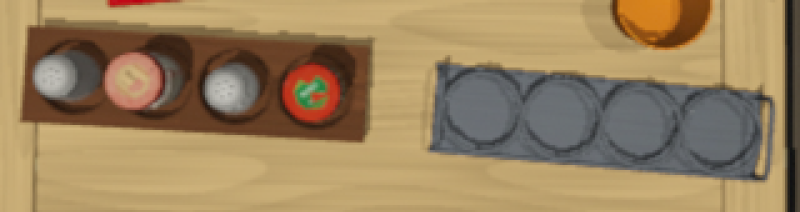

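The crop shows four filled wells and the empty rack, both turned a few degrees. The board stands at about z=0.06. I'll measure again with slices at the right heights and triangulate the tops from the two views.

Run:
```python
import pickle;from h import *
d=pickle.load(open("d0.pkl","rb"))
def rect(q):
    (cx,cy),wh,a=cv2.minAreaRect(q[:,:2].astype(np.float32)*1000);return (round(cx,1),round(cy,1)),np.round(wh,1),round(a,2)
for n in d:
    P=cloud(d[n]);x,y,z=np.moveaxis(P,-1,0);reg=(x>.35)&(x<.56)&(y<.36)&(y>-.34)
    b=reg&(z>.05)&(z<.065);print(n,"board",np.nanmedian(z[b]))
    for nm,m in(("block",reg&(y>.02)&(z>.086)&(z<.1)),("rack",reg&(y<0)&(z>.064)&(z<.1))):
        m=cv2.morphologyEx(m.astype(np.uint8),cv2.MORPH_OPEN,np.ones((3,3)))
        k,l,s,c=cv2.connectedComponentsWithStats(m);i=1+s[1:,4].argmax();q=P[l==i]
        print(nm,s[i].tolist(),rect(q),"z",np.percentile(q[:,2],[5,50,95]).round(4))
    m=(reg&(y>0)&(z>.142)).astype(np.uint8)
    k,l,s,c=cv2.connectedComponentsWithStats(m)
    for i in range(1,k):
        if s[i,4]<20: continue
        q=P[l==i];t=np.percentile(q[:,2],97);q=q[q[:,2]>t-.012];print(" tall px",c[i].round(1),"top",t.round(4),"mid",((q.min(0)+q.max(0))/2)[:2].round(4),"ext",np.ptp(q,axis=0).round(3))
d=d["top"];hsv=cv2.cvtColor(d["img"],cv2.COLOR_BGR2HSV)
for nm,m,hs in(("rack",cv2.inRange(hsv,(100,20,20),(130,160,150)),(.067,)),("block",cv2.inRange(hsv,(0,60,20),(15,200,115)),(.094,))):
    m[:205]=0;m[275:]=0;m[:,:165]=0;m[:,480:]=0
    m=cv2.morphologyEx(m,cv2.MORPH_CLOSE,np.ones((5,5)))
    cs=sorted(cv2.findContours(m,0,2)[0],key=cv2.contourArea)[-1]
    print(nm,rect(np.array([ray(d,*p[0],hs[0]) for p in cs])))
```

```text
top board 0.05906865631745317
block [173, 210, 139, 47, 2556] ((500.4, 187.1), array([290.9,  82.2]), 87.13) z [0.0896 0.0927 0.0958]
rack [341, 226, 129, 46, 3344] ((470.4, -161.3), array([277. ,  78.1]), 85.48) z [0.0645 0.0671 0.0961]
 tall px [218.9 231.6] top 0.1799 mid [0.5033 0.221 ] ext [0.041 0.042 0.014]
 tall px [186.5 229.7] top 0.1624 mid [0.5054 0.2887] ext [0.032 0.032 0.013]
 tall px [289.1 236.1] top 0.1805 mid [0.4961 0.0831] ext [0.043 0.043 0.014]
 tall px [254.6 234.9] top 0.1627 mid [0.497  0.1539] ext [0.032 0.032 0.013]
side board 0.05990452890798437
block [316, 231, 48, 64, 956] ((503.5, 239.6), array([186.4,  82.7]), 87.13) z [0.0895 0.0933 0.096 ]
rack [353, 140, 35, 50, 1105] ((470.0, -170.3), array([263.9,  78.5]), 85.67) z [0.0652 0.0686 0.097 ]
 tall px [353.7 195.2] top 0.1803 mid [0.4957 0.0835] ext [0.042 0.049 0.013]
 tall px [345.1 229.6] top 0.1797 mid [0.5036 0.222 ] ext [0.043 0.046 0.014]
 tall px [338.1 259.3] top 0.1628 mid [0.5064 0.2917] ext [0.032 0.028 0.013]
rack ((470.4, -160.2), array([281.3,  72.7]), 85.54)
block ((500.6, 184.5), array([287.9,  80.5]), 87.17)
```

Request:
arm_command(
  gripper=[0.75,0.75,0.75,0.75,0.75],
  travel=[
    [0,0,-15],
    [0,0,-15],
    [0,0,-15],
    [0,0,-15],
    [0,0,-15],
  ],
  turn=[
    [0,0,10.4],
    [0,0,10.4],
    [0,0,10.4],
    [0,0,10.4],
    [0,0,10.4],
  ],
  grip_force=15,
)

```text
clock: 0.72
tool_pos: [0.1904, 0.5157, 0.2803]
tool_rot: [[-0.299, 0.954, -0.001], [0.954, 0.299, -0.001], [-0.001, -0.001, -1.0]]
wrist_force: [0.6, 0.3, 0.3]
finger_gap: 0.0703
finger_force: 0.0
```

Request:
arm_command(
  gripper=[0.75,0.75,0.75,0.75,0.75],
  travel=[
    [0,0,0],
    [0,0,0],
    [-35,50,0],
    [-35,50,0],
    [-35,50,0],
  ],
  turn=[
    [0,0,10.4],
    [0,0,10.2],
    [0,0,0],
    [0,0,0],
    [0,0,0],
  ],
)

```text
clock: 1.35
tool_pos: [0.336, 0.4023, 0.2799]
tool_rot: [[0.049, 0.999, -0.001], [0.999, -0.049, -0.001], [-0.001, -0.001, -1.0]]
wrist_force: [0.2, -0.3, 0.1]
finger_gap: 0.0708
finger_force: 0.0
```

Request:
arm_command(
  gripper=[0.75,0.75,0.75,0.75,0.75],
  travel=[
    [-35,50,0],
    [-35,50,0],
    [-30,30,0],
    [0,0,0],
    [0,0,0],
  ],
  turn=[
    [0,0,0],
    [0,0,0],
    [0,0,0],
    [0,0,0],
    [0,0,0],
  ],
)

```text
clock: 1.98
tool_pos: [0.4595, 0.2975, 0.2801]
tool_rot: [[0.05, 0.999, -0.001], [0.999, -0.05, 0.0], [0.0, -0.001, -1.0]]
wrist_force: [0.3, -0.3, -1.8]
finger_gap: 0.0706
finger_force: 0.0
```

```bash
cat >> h.py <<'E'
def go(t,yaw=None):
    from rig import get_obs
    o=get_obs();R=np.array(o["tool_rot"]);p=np.array(o["tool_pos"])
    print("t",round(o["clock"],2),"pos",p.round(4),"gap",round(o["finger_gap"],4),"F",np.round(o["wrist_force"],1),"q",np.round(o["joints"],2),"yaw_y",np.degrees(np.arctan2(R[1,1],R[0,1])).round(2),"tilt",R[:2,2].round(4))
    print("tool mm",(R.T@(np.array(t)-p)*1000).round(1))
E
python3 - <<'E'
from h import *;from rig import *
go([.506,.290,.28])
o=get_obs();d=get_image("wrist");cv2.imwrite("pics/w1.png",d["img"])
T=np.eye(4);T[:3,:3]=o["tool_rot"];T[:3,3]=o["tool_pos"];P=cloud(d,T)
import pickle;pickle.dump((d,T),open("w1.pkl","wb"))
x,y,z=np.moveaxis(P,-1,0);m=((x>.4)&(x<.56)&(y<.36)&(y>0.03)&(z>.142)&(z<.19)).astype(np.uint8)
k,l,s,c=cv2.connectedComponentsWithStats(m)
for i in range(1,k):
    if s[i,4]<100: continue
    q=P[l==i];t=np.percentile(q[:,2],97);q=q[q[:,2]>t-.012];print(" tall px",c[i].round(1),"top",t.round(4),"mid",((q.min(0)+q.max(0))/2)[:2].round(4),"ext",np.ptp(q,axis=0).round(3))
E
```

```text
t 1.98 pos [0.4595 0.2975 0.2801] gap 0.0706 F [ 0.3 -0.3 -1.8] q [0.47 0.08 1.23 0.   1.83 0.52] yaw_y -2.87 tilt [-0.0011  0.0003]
tool mm [-5.1 46.8  0. ]
 tall px [370.4 199.6] top 0.1617 mid [0.506  0.2896] ext [0.033 0.033 0.014]
 tall px [368.3 272.7] top 0.179 mid [0.5018 0.222 ] ext [0.041 0.044 0.013]
 tall px [364.  379.1] top 0.1781 mid [0.4958 0.0959] ext [0.045 0.021 0.013]
```

View pics/w1.png

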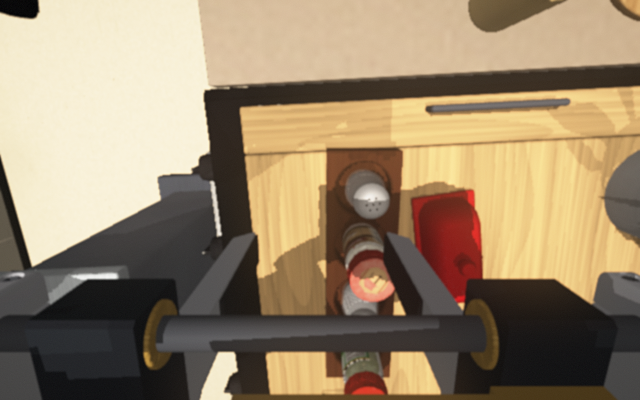

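The wrist view shows the first shaker's dome at (370,200) and the pale-red cap at (371,278). The positions agree with the top view within 2 mm. I'll take the first shaker.

Request:
arm_command(
  gripper=[0.75,0.75,0.75,0.75,0.75],
  travel=[
    [-5,46.5,0],
    [0,0,0],
    [0,0,40],
    [0,0,40],
    [0,0,40],
  ],
  turn=[
    [0,0,0],
    [0,0,0],
    [0,0,0],
    [0,0,0],
    [0,0,0],
  ],
)

```text
clock: 2.65
tool_pos: [0.5046, 0.2913, 0.1599]
tool_rot: [[0.048, 0.999, 0.0], [0.999, -0.048, 0.001], [0.001, 0.0, -1.0]]
wrist_force: [-0.3, -0.1, 0.8]
finger_gap: 0.0705
finger_force: 0.0
```

Request:
arm_command(
  gripper=[0.75,0.75,0.2,0.2,0.2],
  travel=[
    [0,0,42],
    [0,0,0],
    [0,0,0],
    [0,0,0],
    [0,0,0],
  ],
  turn=[
    [0,0,0],
    [0,0,0],
    [0,0,0],
    [0,0,0],
    [0,0,0],
  ],
)

```text
clock: 3.28
tool_pos: [0.5071, 0.2904, 0.1206]
tool_rot: [[0.05, 0.999, 0.003], [0.999, -0.05, 0.002], [0.002, 0.003, -1.0]]
wrist_force: [0.0, 0.1, -0.3]
finger_gap: 0.0437
finger_force: 0.0
```

Request:
arm_command(
  gripper=[0.2,0.2,0.2,0.2,0.2],
  travel=[
    [0,0,0],
    [0,0,0],
    [0,0,-15],
    [0,0,-30],
    [0,0,-35],
  ],
  turn=[
    [0,0,0],
    [0,0,0],
    [0,0,0],
    [0,0,0],
    [0,0,0],
  ],
)

```text
clock: 3.9
tool_pos: [0.5057, 0.2895, 0.1987]
tool_rot: [[0.05, 0.999, -0.002], [0.999, -0.05, -0.001], [-0.001, -0.002, -1.0]]
wrist_force: [0.9, 0.7, -1.3]
finger_gap: 0.036
finger_force: 14.8
```

The gap fell to 36 mm, which suggests the grip is on the dome. I'll look.

Run:
```python
from h import *;from rig import *
go([.506,.290,.28])
a=get_image("side");b=get_image("top")
cv2.imwrite("pics/s2.png",np.vstack([cv2.resize(a["img"][100:320,260:440],None,fx=3,fy=2.7)[:,:400],]) if 0 else cv2.resize(a["img"][130:310,280:440],None,fx=3,fy=3))
```

```text
t 3.9 pos [0.5057 0.2895 0.1987] gap 0.036 F [ 0.9  0.7 -1.3] q [ 0.42  0.16  1.3  -0.    1.68  0.47] yaw_y -2.88 tilt [-0.0019 -0.001 ]
tool mm [  0.4   0.1 -81.3]
```

View pics/s2.png

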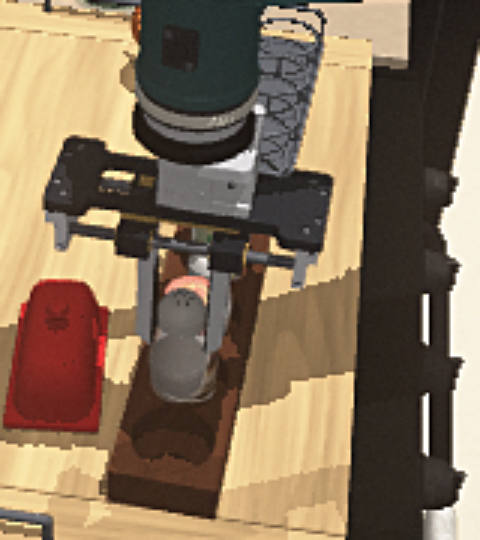

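The shaker hangs from its dome at (180,310 in the crop), with the tips at its shoulder. That grip is too high. I'll measure how it hangs, set it back in its well and take it lower.

Run:
```python
from h import *;from rig import *
d=get_image("side");P=cloud(d);x,y,z=np.moveaxis(P,-1,0)
m=(x>.485)&(x<.527)&(y>.285)&(y<.33)&(z>.1)&(z<.26)
for a in np.arange(.11,.24,.01):
    q=P[m&(z>=a)&(z<a+.01)]
    if len(q): print(round(a,3),len(q),q.min(0).round(3),q.max(0).round(3))
```

```text
0.15 9 [0.494 0.301 0.157] [0.522 0.308 0.159]
0.16 43 [0.489 0.294 0.16 ] [0.525 0.311 0.17 ]
0.17 52 [0.488 0.293 0.171] [0.525 0.311 0.18 ]
0.18 57 [0.487 0.29  0.18 ] [0.526 0.312 0.19 ]
0.19 82 [0.487 0.288 0.19 ] [0.527 0.314 0.2  ]
0.2 77 [0.487 0.287 0.2  ] [0.527 0.311 0.21 ]
0.21 81 [0.485 0.289 0.21 ] [0.527 0.309 0.22 ]
0.22 63 [0.485 0.291 0.22 ] [0.526 0.307 0.23 ]
0.23 92 [0.486 0.285 0.23 ] [0.526 0.307 0.24 ]
```

Request:
arm_command(
  gripper=[0.2,0.2,0.2,0.2,0.2],
  travel=[
    [0,0,30],
    [0,0,30],
    [0,0,15],
    [0,0,0],
    [0,0,0],
  ],
  turn=[
    [0,0,0],
    [0,0,0],
    [0,0,0],
    [0,0,0],
    [0,0,0],
  ],
)

```text
clock: 4.68
tool_pos: [0.5065, 0.29, 0.1238]
tool_rot: [[0.05, 0.999, 0.001], [0.999, -0.05, 0.0], [0.0, 0.001, -1.0]]
wrist_force: [0.7, 0.8, -1.0]
finger_gap: 0.0362
finger_force: 14.8
```

Request:
arm_command(
  gripper=[0.7,0.7,0.7,0.7,0.7],
  travel=[
    [0,0,0],
    [0,0,0],
    [0,0,6],
    [0,0,6],
    [0,0,0],
  ],
  turn=[
    [0,0,0],
    [0,0,0],
    [0,0,0],
    [0,0,0],
    [0,0,0],
  ],
)

```text
clock: 5.3
tool_pos: [0.5055, 0.2896, 0.1104]
tool_rot: [[0.05, 0.999, -0.002], [0.999, -0.05, -0.001], [-0.001, -0.002, -1.0]]
wrist_force: [-0.0, 0.5, -0.7]
finger_gap: 0.0658
finger_force: 0.0
```

Request:
arm_command(
  gripper=[0.2,0.2,0.2,0.2,0.2],
  travel=[
    [0,0,0],
    [0,0,0],
    [0,0,0],
    [0,0,0],
    [0,0,0],
  ],
  turn=[
    [0,0,0],
    [0,0,0],
    [0,0,0],
    [0,0,0],
    [0,0,0],
  ],
)

```text
clock: 5.92
tool_pos: [0.5064, 0.2899, 0.1118]
tool_rot: [[0.05, 0.999, 0.001], [0.999, -0.05, 0.0], [0.0, 0.001, -1.0]]
wrist_force: [1.2, 0.2, 0.6]
finger_gap: 0.0381
finger_force: 14.9
```

The grip now holds the cylindrical body. I'll lift it and carry it over towards ring 1.

Request:
arm_command(
  gripper=[0.2,0.2,0.2,0.2,0.2],
  travel=[
    [0,0,-25],
    [0,0,-40],
    [0,0,-45],
    [0,0,-40],
    [0,0,-10],
  ],
  turn=[
    [0,0,0],
    [0,0,0],
    [0,0,0],
    [0,0,0],
    [0,0,0],
  ],
)

```text
clock: 6.55
tool_pos: [0.507, 0.2903, 0.2748]
tool_rot: [[0.05, 0.999, 0.005], [0.999, -0.05, 0.002], [0.003, 0.005, -1.0]]
wrist_force: [0.6, 0.2, -1.2]
finger_gap: 0.0379
finger_force: 14.8
```

Request:
arm_command(
  gripper=[0.2,0.2,0.2,0.2,0.2],
  travel=[
    [-40,-2,0],
    [-50,-2,0],
    [-50,-2,0],
    [-50,-2,0],
    [-50,-2,0],
  ],
  turn=[
    [0,0,0],
    [0,0,0],
    [0,0,0],
    [0,0,0],
    [0,0,0],
  ],
)

```text
clock: 7.18
tool_pos: [0.483, 0.0492, 0.2691]
tool_rot: [[0.05, 0.999, -0.004], [0.999, -0.05, 0.0], [-0.0, -0.004, -1.0]]
wrist_force: [0.4, -0.0, -0.7]
finger_gap: 0.0385
finger_force: 14.8
```

Request:
arm_command(
  gripper=[0.2,0.2,0.2,0.2,0.2],
  travel=[
    [-50,0,0],
    [-40,0,0],
    [-20,0,0],
    [0,0,0],
    [0,0,0],
  ],
  turn=[
    [0,0,0.8],
    [0,0,0.8],
    [0,0,0],
    [0,0,0],
    [0,0,0],
  ],
)

```text
clock: 7.8
tool_pos: [0.4772, -0.0583, 0.2703]
tool_rot: [[0.077, 0.997, -0.002], [0.997, -0.077, 0.001], [0.001, -0.002, -1.0]]
wrist_force: [-0.4, -0.3, -1.3]
finger_gap: 0.0379
finger_force: 14.8
```

Run:
```python
from h import *;from rig import *;import pickle
d=pickle.load(open("d0.pkl","rb"))["top"]
for u,v in((482,106),(562,113),(640,120),(719,127)): print("ring@.09",ray(d,165+u/2.5,200+v/2.5,.09).round(4),"@.067",ray(d,165+u/2.5,200+v/2.5,.067).round(4))
go([.4784,-.0588,.27])
o=get_obs();w=get_image("wrist");s=get_image("side");cv2.imwrite("pics/w3.png",w["img"])
cv2.imwrite("pics/s3.png",cv2.resize(s["img"][80:280,260:440],None,fx=3,fy=3))
T=np.eye(4);T[:3,:3]=o["tool_rot"];T[:3,3]=o["tool_pos"];P=cloud(w,T);x,y,z=np.moveaxis(P,-1,0)
for nm,P in(("wrist",P),("side",cloud(s))):
    x,y,z=np.moveaxis(P,-1,0);m=(x>.41)&(x<.53)&(y<-.0)&(y>-.35)&(z>.064)&(z<.073)
    if nm=="side": m=m&(y<-.0)
    q=P[m];print(nm,len(q),cv2.minAreaRect(q[:,:2].astype(np.float32)*1000),np.median(q[:,2]))
```

```text
ring@.09 [ 0.483  -0.0581  0.09  ] @.067 [ 0.4824 -0.0601  0.067 ]
ring@.09 [ 0.4778 -0.1262  0.09  ] @.067 [ 0.4771 -0.1296  0.067 ]
ring@.09 [ 0.4726 -0.1926  0.09  ] @.067 [ 0.4718 -0.1975  0.067 ]
ring@.09 [ 0.4675 -0.2599  0.09  ] @.067 [ 0.4665 -0.2664  0.067 ]
t 7.8 pos [ 0.4772 -0.0583  0.2703] gap 0.0379 F [-0.4 -0.3 -1.3] q [-0.24 -0.07  1.4   0.    1.81 -0.16] yaw_y -4.44 tilt [-0.0019  0.0012]
tool mm [-0.4  1.3  0.3]
wrist 3999 ((471.4750671386719, -158.46917724609375), (286.2469482421875, 78.1659927368164), 85.5601806640625) 0.06649050212182195
side 968 ((470.0001525878906, -158.2703399658203), (117.99195098876953, 316.9786071777344), 0.3216063678264618) 0.06760107279029087
```

View pics/w3.png

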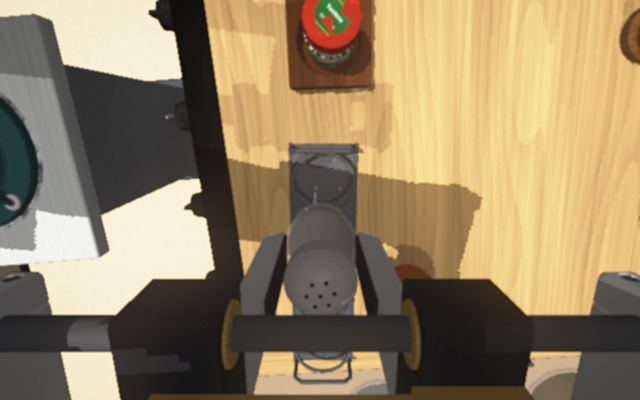

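The wrist view shows the shaker upright in the fingers, with ring 1 just ahead at (325,180). The rack's centre comes out at (0.472, -0.159), turned -4.5°. I'll lower it into ring 1.

Request:
arm_command(
  gripper=[0.2,0.2,0.2,0.2,0.2],
  travel=[
    [1,3,0],
    [0,0,40],
    [0,0,45],
    [0,0,40],
    [0,0,25],
  ],
  turn=[
    [0,0,0],
    [0,0,0],
    [0,0,0],
    [0,0,0],
    [0,0,0],
  ],
)

```text
clock: 8.52
tool_pos: [0.4797, -0.0574, 0.119]
tool_rot: [[0.077, 0.997, -0.003], [0.997, -0.077, 0.001], [0.001, -0.003, -1.0]]
wrist_force: [-0.1, 0.1, -2.0]
finger_gap: 0.038
finger_force: 14.8
```

Request:
arm_command(
  gripper=[0.2,0.2,0.2,0.2,0.2],
  travel=[
    [0,0,7],
    [0,0,4],
    [0,0,1],
    [0,0,0],
    [0,0,0],
  ],
  turn=[
    [0,0,0],
    [0,0,0],
    [0,0,0],
    [0,0,0],
    [0,0,0],
  ],
)

```text
clock: 9.15
tool_pos: [0.4811, -0.0585, 0.1103]
tool_rot: [[0.078, 0.997, 0.001], [0.997, -0.078, -0.0], [-0.0, 0.001, -1.0]]
wrist_force: [0.0, -0.1, -1.1]
finger_gap: 0.0385
finger_force: 14.8
```

Request:
arm_command(
  gripper=[0.2,0.2,0.65,0.65,0.65],
  travel=[
    [0,0,1.5],
    [0,0,0],
    [0,0,0],
    [0,0,0],
    [0,0,0],
  ],
  turn=[
    [0,0,0],
    [0,0,0],
    [0,0,0],
    [0,0,0],
    [0,0,0],
  ],
)

```text
clock: 9.78
tool_pos: [0.4807, -0.0584, 0.1082]
tool_rot: [[0.078, 0.997, 0.0], [0.997, -0.078, -0.0], [0.0, 0.0, -1.0]]
wrist_force: [-0.3, -1.0, -0.7]
finger_gap: 0.0607
finger_force: 0.0
```

Request:
arm_command(
  gripper=[0.65,0.65,0.65,0.65,0.65],
  travel=[
    [0,0,-30],
    [0,0,-45],
    [0,0,-50],
    [0,0,-40],
    [40,0,0],
  ],
  turn=[
    [0,0,0],
    [0,0,0],
    [0,0,0],
    [0,0,0],
    [0,0,0],
  ],
)

```text
clock: 10.4
tool_pos: [0.4856, -0.02, 0.2776]
tool_rot: [[0.082, 0.997, 0.009], [0.997, -0.082, -0.002], [-0.001, 0.009, -1.0]]
wrist_force: [0.9, -0.6, -0.3]
finger_gap: 0.0611
finger_force: 0.0
```

Request:
arm_command(
  gripper=[0.72,0.72,0.72,0.72,0.72],
  travel=[
    [50,0,0],
    [50,0,0],
    [50,0,0],
    [50,0,0],
    [40,0,0],
  ],
  turn=[
    [0,0,0],
    [0,0,0],
    [0,0,0],
    [0,0,0],
    [0,0,-1.6],
  ],
)

```text
clock: 11.02
tool_pos: [0.5023, 0.2227, 0.273]
tool_rot: [[0.048, 0.999, 0.0], [0.999, -0.048, 0.0], [0.0, 0.0, -1.0]]
wrist_force: [0.2, 0.1, 0.3]
finger_gap: 0.0677
finger_force: 0.0
```

Run:
```python
from h import *;from rig import *
go([.503,.2215,.27]);go([.503,.2215,.125])
s=get_image("top");P=cloud(s);x,y,z=np.moveaxis(P,-1,0);m=(y<0)&(y>-.12)&(x>.4)&(x<.55)&(z>.135)&(z<.2);q=P[m];print(len(q),q.min(0),q.max(0))
cv2.imwrite("pics/t4.png",cv2.resize(s["img"][180:290,165:485],None,fx=2.5,fy=2.5))
```

```text
t 11.03 pos [0.5023 0.2227 0.273 ] gap 0.0677 F [0.2 0.1 0.3] q [0.31 0.08 1.24 0.   1.82 0.36] yaw_y -2.77 tilt [0.0002 0.0002]
tool mm [-1.2  0.8  3. ]
t 11.03 pos [0.5023 0.2227 0.273 ] gap 0.0677 F [0.2 0.1 0.3] q [0.31 0.08 1.24 0.   1.82 0.36] yaw_y -2.77 tilt [0.0002 0.0002]
tool mm [ -1.2   0.8 148. ]
228 [ 0.46326118 -0.07624089  0.1395867 ] [ 0.49537359 -0.04347811  0.15938064]
```

View pics/t4.png

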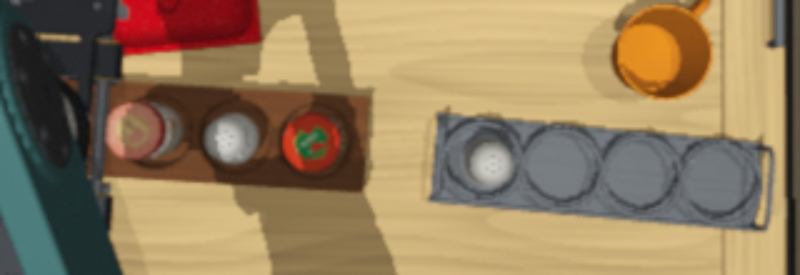

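The shaker stands upright in ring 1 at (490,163), with its dome top at z=0.159. Next is jar 2.

Request:
arm_command(
  gripper=[0.72,0.72,0.72,0.72,0.72],
  travel=[
    [-1,1,0],
    [0,0,40],
    [0,0,50],
    [0,0,40],
    [0,0,16],
  ],
  turn=[
    [0,0,0],
    [0,0,0],
    [0,0,0],
    [0,0,0],
    [0,0,0],
  ],
)

```text
clock: 11.7
tool_pos: [0.5021, 0.2177, 0.1243]
tool_rot: [[0.052, 0.999, -0.004], [0.999, -0.052, -0.002], [-0.002, -0.004, -1.0]]
wrist_force: [-0.5, -0.3, -0.2]
finger_gap: 0.0676
finger_force: 0.0
```

Request:
arm_command(
  gripper=[0.72,0.2,0.2,0.2,0.2],
  travel=[
    [0,0,0],
    [0,0,0],
    [0,0,0],
    [0,0,0],
    [0,0,0],
  ],
  turn=[
    [0,0,0],
    [0,0,0],
    [0,0,0],
    [0,0,0],
    [0,0,0],
  ],
)

```text
clock: 12.32
tool_pos: [0.5041, 0.2201, 0.1286]
tool_rot: [[0.05, 0.999, 0.003], [0.999, -0.05, 0.001], [0.001, 0.003, -1.0]]
wrist_force: [0.1, 0.3, 5.5]
finger_gap: 0.0441
finger_force: 15.0
```

Request:
arm_command(
  gripper=[0.2,0.2,0.2,0.2,0.2],
  travel=[
    [0,0,0],
    [0,0,-20],
    [0,0,-40],
    [0,0,-45],
    [0,0,-45],
  ],
  turn=[
    [0,0,0],
    [0,0,0],
    [0,0,0],
    [0,0,0],
    [0,0,0],
  ],
)

```text
clock: 12.95
tool_pos: [0.5029, 0.2196, 0.2773]
tool_rot: [[0.05, 0.999, -0.002], [0.999, -0.05, -0.0], [-0.001, -0.002, -1.0]]
wrist_force: [0.6, -0.2, -0.2]
finger_gap: 0.0445
finger_force: 15.0
```

Request:
arm_command(
  gripper=[0.2,0.2,0.2,0.2,0.2],
  travel=[
    [-35,-2,0],
    [-50,-2,0],
    [-50,-2,0],
    [-50,-2,0],
    [-50,-2,0],
  ],
  turn=[
    [0,0,0],
    [0,0,0],
    [0,0,0],
    [0,0,0],
    [0,0,0],
  ],
)

```text
clock: 13.58
tool_pos: [0.481, -0.0159, 0.2762]
tool_rot: [[0.05, 0.999, -0.001], [0.999, -0.05, 0.0], [0.0, -0.001, -1.0]]
wrist_force: [0.6, 0.3, -1.5]
finger_gap: 0.0442
finger_force: 15.0
```

Request:
arm_command(
  gripper=[0.2,0.2,0.2,0.2,0.2],
  travel=[
    [-50,-1,0],
    [-40,0,0],
    [-23,0,0],
    [0,0,0],
    [0,0,0],
  ],
  turn=[
    [0,0,0],
    [0,0,0.8],
    [0,0,0.8],
    [0,0,0],
    [0,0,0],
  ],
)

```text
clock: 14.2
tool_pos: [0.4746, -0.1264, 0.2765]
tool_rot: [[0.077, 0.997, -0.001], [0.997, -0.077, 0.001], [0.001, -0.001, -1.0]]
wrist_force: [0.8, -1.3, -2.0]
finger_gap: 0.044
finger_force: 15.0
```

```bash
cat >> h.py <<'E'
def held():
    from rig import get_obs,get_image
    p=np.array(get_obs()["tool_pos"])
    for n in("side","wrist"):
        d=get_image(n)
        if n=="wrist":
            o=get_obs();T=np.eye(4);T[:3,:3]=o["tool_rot"];T[:3,3]=o["tool_pos"];P=cloud(d,T)
        else:P=cloud(d)
        q=P-p;m=(abs(q[...,0])<.019)&(abs(q[...,1])<.03)&(q[...,2]>-.09)&(q[...,2]<.07);r=q[m]
        if len(r)>20: print(n,len(r),"rel z",np.percentile(r[:,2],[1,99]).round(4),"y",np.percentile(r[:,1],[1,99]).round(4),"y low",r[r[:,2]<-.02][:,1].max().round(4) if (r[:,2]<-.02).any() else "")
    return d
E
python3 - <<'E'
from h import *
go([.475,-.127,.277]);d=held();cv2.imwrite("pics/w5.png",d["img"])
E
```

```text
t 14.2 pos [ 0.4746 -0.1264  0.2765] gap 0.044 F [ 0.8 -1.3 -2. ] q [-0.38 -0.05  1.37  0.    1.82 -0.3 ] yaw_y -4.43 tilt [-0.0007  0.0011]
tool mm [-0.5  0.5 -0.5]
side 604 rel z [-0.0532  0.0519] y [-0.0141  0.0272] y low 0.0272
wrist 9508 rel z [-0.043  0.051] y [-0.0109  0.0244] y low 0.0247
```

View pics/w5.png

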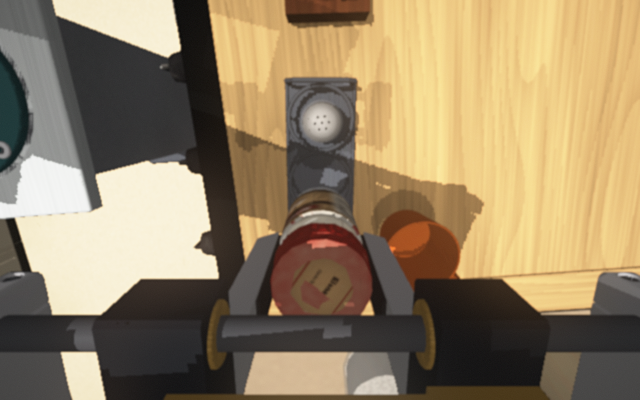

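The jar is upright and its foot is 54 mm below the TCP. It sits over ring 2, and the placed shaker is clear of it at (320,122). I'll lower to TCP z≈0.121.

Request:
arm_command(
  gripper=[0.2,0.2,0.2,0.2,0.2],
  travel=[
    [-1.5,0,30],
    [0,0,40],
    [0,0,40],
    [0,0,30],
    [0,0,8],
  ],
  turn=[
    [0,0,0],
    [0,0,0],
    [0,0,0],
    [0,0,0],
    [0,0,0],
  ],
)

```text
clock: 14.92
tool_pos: [0.4732, -0.1272, 0.1267]
tool_rot: [[0.076, 0.997, -0.004], [0.997, -0.076, 0.002], [0.002, -0.004, -1.0]]
wrist_force: [-0.4, 0.2, -1.3]
finger_gap: 0.0442
finger_force: 15.0
```

Request:
arm_command(
  gripper=[0.2,0.2,0.2,0.2,0.2],
  travel=[
    [0,0,3],
    [0,0,3],
    [0,0,1],
    [0,0,0],
    [0,0,0],
  ],
  turn=[
    [0,0,0],
    [0,0,0],
    [0,0,0],
    [0,0,0],
    [0,0,0],
  ],
)

```text
clock: 15.55
tool_pos: [0.4753, -0.129, 0.1236]
tool_rot: [[0.078, 0.997, 0.003], [0.997, -0.078, -0.001], [-0.001, 0.003, -1.0]]
wrist_force: [-1.4, 0.3, 5.3]
finger_gap: 0.0444
finger_force: 15.0
```

```bash
python3 -c "
from h import *
go([.475,-.127,.121])"
```

```text
t 15.55 pos [ 0.4753 -0.129   0.1236] gap 0.0444 F [-1.4  0.3  5.3] q [-0.38 -0.01  1.64  0.    1.51 -0.3 ] yaw_y -4.48 tilt [ 0.0027 -0.0008]
tool mm [ 2.  -0.5  2.6]
```

The 5 N contact shows it has reached the rack floor. I'll release it and go for shaker 3.

Request:
arm_command(
  gripper=[0.7,0.7,0.7,0.7,0.7],
  travel=[
    [0,0,0],
    [0,0,0],
    [0,0,0],
    [0,0,-30],
    [0,0,-40],
  ],
  turn=[
    [0,0,0],
    [0,0,0],
    [0,0,0],
    [0,0,0],
    [0,0,0],
  ],
)

```text
clock: 16.18
tool_pos: [0.4735, -0.1284, 0.191]
tool_rot: [[0.078, 0.997, -0.004], [0.997, -0.078, 0.002], [0.001, -0.004, -1.0]]
wrist_force: [0.5, 0.6, 0.4]
finger_gap: 0.0657
finger_force: 0.0
```

Request:
arm_command(
  gripper=[0.7,0.7,0.7,0.7,0.7],
  travel=[
    [0,0,-45],
    [0,0,-35],
    [35,0,0],
    [50,0,0],
    [50,0,0],
  ],
  turn=[
    [0,0,0],
    [0,0,0],
    [0,0,0],
    [0,0,0],
    [0,0,0],
  ],
)

```text
clock: 16.8
tool_pos: [0.485, 0.0069, 0.2718]
tool_rot: [[0.079, 0.997, -0.0], [0.997, -0.079, 0.0], [0.0, -0.0, -1.0]]
wrist_force: [0.7, 0.4, 0.2]
finger_gap: 0.0658
finger_force: 0.0
```

Request:
arm_command(
  gripper=[0.7,0.7,0.7,0.7,0.7],
  travel=[
    [50,0,0],
    [50,0,0],
    [45,0,0],
    [0,0,0],
    [0,0,0],
  ],
  turn=[
    [0,0,0],
    [0,0,0],
    [0,0,-1.6],
    [0,0,0],
    [0,0,0],
  ],
)

```text
clock: 17.42
tool_pos: [0.4962, 0.1499, 0.2716]
tool_rot: [[0.05, 0.999, -0.001], [0.999, -0.05, -0.001], [-0.001, -0.001, -1.0]]
wrist_force: [-0.9, -0.4, -0.2]
finger_gap: 0.0658
finger_force: 0.0
```

```bash
cat >> h.py <<'E'
def tops(ns=("top",)):
    from rig import get_obs,get_image
    for n in ns:
        d=get_image(n);P=cloud(d);x,y,z=np.moveaxis(P,-1,0)
        m=((x>.4)&(x<.54)&(y<.36)&(y>-.32)&(z>.135)&(z<.19)).astype(np.uint8)
        k,l,s,c=cv2.connectedComponentsWithStats(m)
        for i in range(1,k):
            if s[i,4]<40: continue
            q=P[l==i];t=np.percentile(q[:,2],97);q=q[q[:,2]>t-.012];print(n,"px",c[i].round(1),"top",t.round(4),"mid",((q.min(0)+q.max(0))/2)[:2].round(4),"ext",np.ptp(q,axis=0).round(3))
E
python3 - <<'E'
from h import *
go([.498,.1545,.111]);tops(("top","side"))
E
```

```text
t 17.43 pos [0.4962 0.1499 0.2716] gap 0.0658 F [-0.9 -0.4 -0.2] q [ 0.18  0.01  1.32 -0.    1.81  0.23] yaw_y -2.88 tilt [-0.0006 -0.0007]
tool mm [  4.8   1.6 160.6]
top px [289.2 236. ] top 0.1804 mid [0.4962 0.083 ] ext [0.043 0.043 0.013]
top px [261.1 233.7] top 0.1589 mid [0.4991 0.1403] ext [0.024 0.008 0.012]
top px [360.8 244.7] top 0.1582 mid [ 0.4794 -0.0597] ext [0.032 0.032 0.014]
top px [395. 248.] top 0.1754 mid [ 0.4749 -0.1264] ext [0.043 0.043 0.015]
side px [365.5 157.6] top 0.1748 mid [ 0.4812 -0.1215] ext [0.029 0.036 0.013]
side px [353.6 196.4] top 0.1802 mid [0.4952 0.0848] ext [0.044 0.048 0.014]
side px [349.4 218.6] top 0.1625 mid [0.497  0.1562] ext [0.032 0.029 0.015]
```

Jar 2 stands in ring 2 with its top at 0.175. I'll take shaker 3 at (0.497, 0.155).

Request:
arm_command(
  gripper=[0.7,0.7,0.7,0.7,0.7],
  travel=[
    [5,1,0],
    [0,0,40],
    [0,0,50],
    [0,0,40],
    [0,0,29],
  ],
  turn=[
    [0,0,0],
    [0,0,0],
    [0,0,0],
    [0,0,0],
    [0,0,0],
  ],
)

```text
clock: 18.15
tool_pos: [0.4968, 0.1546, 0.1108]
tool_rot: [[0.051, 0.999, -0.002], [0.999, -0.051, -0.0], [-0.0, -0.002, -1.0]]
wrist_force: [-0.5, 0.3, -0.2]
finger_gap: 0.0662
finger_force: 0.0
```

Request:
arm_command(
  gripper=[0.7,0.2,0.2,0.2,0.2],
  travel=[
    [0,0,2],
    [0,0,0],
    [0,0,0],
    [0,0,0],
    [0,0,0],
  ],
  turn=[
    [0,0,0],
    [0,0,0],
    [0,0,0],
    [0,0,0],
    [0,0,0],
  ],
)

```text
clock: 18.77
tool_pos: [0.4982, 0.1555, 0.1125]
tool_rot: [[0.05, 0.999, 0.002], [0.999, -0.05, 0.001], [0.001, 0.002, -1.0]]
wrist_force: [-0.1, -0.1, 4.2]
finger_gap: 0.0382
finger_force: 15.1
```

Request:
arm_command(
  gripper=[0.2,0.2,0.2,0.2,0.2],
  travel=[
    [0,0,0],
    [0,0,-25],
    [0,0,-45],
    [0,0,-50],
    [0,0,-40],
  ],
  turn=[
    [0,0,0],
    [0,0,0],
    [0,0,0],
    [0,0,0],
    [0,0,0],
  ],
)

```text
clock: 19.4
tool_pos: [0.4976, 0.1554, 0.2726]
tool_rot: [[0.05, 0.999, 0.001], [0.999, -0.05, 0.0], [0.0, 0.001, -1.0]]
wrist_force: [1.1, -0.5, -0.2]
finger_gap: 0.0379
finger_force: 14.8
```

Request:
arm_command(
  gripper=[0.2,0.2,0.2,0.2,0.2],
  travel=[
    [-36,-2,0],
    [-50,-2,0],
    [-50,-2,0],
    [-50,-2,0],
    [-50,-2,0],
  ],
  turn=[
    [0,0,0],
    [0,0,0],
    [0,0,0],
    [0,0,0],
    [0,0,0],
  ],
)

```text
clock: 20.02
tool_pos: [0.4753, -0.0813, 0.2703]
tool_rot: [[0.05, 0.999, -0.0], [0.999, -0.05, 0.0], [0.0, -0.0, -1.0]]
wrist_force: [0.6, 0.1, -0.9]
finger_gap: 0.0379
finger_force: 14.8
```

Request:
arm_command(
  gripper=[0.2,0.2,0.2,0.2,0.2],
  travel=[
    [-50,0,0],
    [-40,0,0],
    [-23,0,0],
    [0,0,0],
    [0,0,0],
  ],
  turn=[
    [0,0,0],
    [0,0,0.8],
    [0,0,0.8],
    [0,0,0],
    [0,0,0],
  ],
)

```text
clock: 20.65
tool_pos: [0.4698, -0.1919, 0.2706]
tool_rot: [[0.077, 0.997, -0.0], [0.997, -0.077, 0.001], [0.001, -0.0, -1.0]]
wrist_force: [-0.7, 0.2, -0.4]
finger_gap: 0.0383
finger_force: 14.8
```

Run:
```python
from h import *
go([.4699,-.193,.107]);held()
```

```text
t 20.65 pos [ 0.4698 -0.1919  0.2706] gap 0.0383 F [-0.7  0.2 -0.4] q [-0.5  -0.01  1.34  0.    1.81 -0.42] yaw_y -4.43 tilt [-0.0004  0.001 ]
tool mm [ -1.2   0.3 163.6]
side 431 rel z [-0.0369  0.0529] y [-0.0086  0.0215] y low 0.0207
wrist 7541 rel z [-0.0285  0.0645] y [-0.0117  0.0184] y low 0.0184
```

Request:
arm_command(
  gripper=[0.2,0.2,0.2,0.2,0.2],
  travel=[
    [-0.5,0.5,35],
    [0,0,40],
    [0,0,40],
    [0,0,30],
    [0,0,10],
  ],
  turn=[
    [0,0,0],
    [0,0,0],
    [0,0,0],
    [0,0,0],
    [0,0,0],
  ],
)

```text
clock: 21.38
tool_pos: [0.4692, -0.1916, 0.1139]
tool_rot: [[0.076, 0.997, -0.003], [0.997, -0.076, 0.002], [0.002, -0.003, -1.0]]
wrist_force: [-0.0, -0.5, -1.4]
finger_gap: 0.0378
finger_force: 14.8
```

Request:
arm_command(
  gripper=[0.2,0.2,0.2,0.2,0.2],
  travel=[
    [0,0,4],
    [0,0,3],
    [0,0,2],
    [0,0,0],
    [0,0,0],
  ],
  turn=[
    [0,0,0],
    [0,0,0],
    [0,0,0],
    [0,0,0],
    [0,0,0],
  ],
)

```text
clock: 22.0
tool_pos: [0.4706, -0.1935, 0.1075]
tool_rot: [[0.078, 0.997, 0.001], [0.997, -0.078, -0.0], [-0.0, 0.001, -1.0]]
wrist_force: [1.4, -1.1, 0.5]
finger_gap: 0.0384
finger_force: 14.8
```

```bash
python3 -c "
from h import *
go([.4699,-.193,.1055])"
```

```text
t 22.0 pos [ 0.4706 -0.1935  0.1075] gap 0.0384 F [ 1.4 -1.1  0.5] q [-0.5   0.04  1.62  0.    1.48 -0.42] yaw_y -4.48 tilt [ 0.001  -0.0004]
tool mm [ 0.4 -0.7  2. ]
```

Request:
arm_command(
  gripper=[0.2,0.2,0.7,0.7,0.7],
  travel=[
    [0,0,1.5],
    [0,0,0],
    [0,0,0],
    [0,0,0],
    [0,0,0],
  ],
  turn=[
    [0,0,0],
    [0,0,0],
    [0,0,0],
    [0,0,0],
    [0,0,0],
  ],
)

```text
clock: 22.62
tool_pos: [0.4701, -0.1932, 0.1051]
tool_rot: [[0.078, 0.997, -0.0], [0.997, -0.078, 0.0], [0.0, -0.001, -1.0]]
wrist_force: [0.2, 0.7, -0.6]
finger_gap: 0.0639
finger_force: 0.0
```

Request:
arm_command(
  gripper=[0.7,0.7,0.7,0.7,0.7],
  travel=[
    [0,0,-30],
    [0,0,-45],
    [0,0,-50],
    [0,0,-40],
    [35,0,0],
  ],
  turn=[
    [0,0,0],
    [0,0,0],
    [0,0,0],
    [0,0,0],
    [0,0,0],
  ],
)

```text
clock: 23.25
tool_pos: [0.4745, -0.1601, 0.2745]
tool_rot: [[0.081, 0.997, 0.007], [0.997, -0.081, -0.004], [-0.003, 0.007, -1.0]]
wrist_force: [1.3, 0.4, 0.6]
finger_gap: 0.0659
finger_force: 0.0
```

Request:
arm_command(
  gripper=[0.72,0.72,0.72,0.72,0.72],
  travel=[
    [50,0,0],
    [50,0,0],
    [50,0,0],
    [50,1,0],
    [43,2,0],
  ],
  turn=[
    [0,0,0],
    [0,0,0],
    [0,0,0],
    [0,0,0],
    [0,0,-1.6],
  ],
)

```text
clock: 23.88
tool_pos: [0.4948, 0.0855, 0.2703]
tool_rot: [[0.049, 0.999, -0.0], [0.999, -0.049, 0.0], [0.0, -0.0, -1.0]]
wrist_force: [1.1, -0.3, 0.5]
finger_gap: 0.0677
finger_force: 0.0
```

Run:
```python
from h import *
go([.4957,.0835,.124]);tops()
```

```text
t 23.88 pos [0.4948 0.0855 0.2703] gap 0.0677 F [ 1.1 -0.3  0.5] q [ 0.06 -0.02  1.36  0.    1.81  0.11] yaw_y -2.79 tilt [-0.      0.0001]
tool mm [ -2.    1.  146.3]
top px [360.8 244.7] top 0.1574 mid [ 0.4794 -0.0596] ext [0.032 0.032 0.013]
top px [395. 248.] top 0.1754 mid [ 0.4749 -0.1266] ext [0.043 0.043 0.014]
top px [427.9 250.3] top 0.1571 mid [ 0.4709 -0.1945] ext [0.032 0.032 0.014]
```

All three pieces stand in place. Now the last jar.

Request:
arm_command(
  gripper=[0.72,0.72,0.72,0.72,0.72],
  travel=[
    [-0.5,1,0],
    [0,0,40],
    [0,0,50],
    [0,0,40],
    [0,0,16],
  ],
  turn=[
    [0,0,0],
    [0,0,0],
    [0,0,0],
    [0,0,0],
    [0,0,0],
  ],
)

```text
clock: 24.55
tool_pos: [0.4942, 0.0816, 0.1216]
tool_rot: [[0.052, 0.999, -0.005], [0.999, -0.052, -0.001], [-0.001, -0.005, -1.0]]
wrist_force: [-0.5, 0.5, -0.4]
finger_gap: 0.0673
finger_force: 0.0
```

Request:
arm_command(
  gripper=[0.72,0.2,0.2,0.2,0.2],
  travel=[
    [0,0,0],
    [0,0,0],
    [0,0,0],
    [0,0,0],
    [0,0,0],
  ],
  turn=[
    [0,0,0],
    [0,0,0],
    [0,0,0],
    [0,0,0],
    [0,0,0],
  ],
)

```text
clock: 25.18
tool_pos: [0.4967, 0.0832, 0.126]
tool_rot: [[0.05, 0.999, 0.003], [0.999, -0.05, 0.0], [0.0, 0.003, -1.0]]
wrist_force: [-0.6, -0.0, 4.2]
finger_gap: 0.0445
finger_force: 15.0
```

Request:
arm_command(
  gripper=[0.2,0.2,0.2,0.2,0.2],
  travel=[
    [0,0,0],
    [0,0,-20],
    [0,0,-40],
    [0,0,-45],
    [0,0,-45],
  ],
  turn=[
    [0,0,0],
    [0,0,0],
    [0,0,0],
    [0,0,0],
    [0,0,0],
  ],
)

```text
clock: 25.8
tool_pos: [0.4953, 0.0832, 0.2747]
tool_rot: [[0.05, 0.999, -0.002], [0.999, -0.05, 0.0], [-0.0, -0.002, -1.0]]
wrist_force: [1.6, -0.5, -0.4]
finger_gap: 0.0444
finger_force: 15.0
```

Request:
arm_command(
  gripper=[0.2,0.2,0.2,0.2,0.2],
  travel=[
    [-35,-3,0],
    [-50,-3,0],
    [-50,-3,0],
    [-50,-2,0],
    [-50,-2,0],
  ],
  turn=[
    [0,0,0],
    [0,0,0],
    [0,0,0],
    [0,0,0],
    [0,0,0],
  ],
)

```text
clock: 26.42
tool_pos: [0.4706, -0.1523, 0.2735]
tool_rot: [[0.05, 0.999, -0.001], [0.999, -0.05, 0.001], [0.001, -0.001, -1.0]]
wrist_force: [0.5, -0.3, -0.6]
finger_gap: 0.0444
finger_force: 15.0
```

Request:
arm_command(
  gripper=[0.2,0.2,0.2,0.2,0.2],
  travel=[
    [-50,0,0],
    [-40,0,0],
    [-21,0,0],
    [0,0,0],
    [0,0,0],
  ],
  turn=[
    [0,0,0],
    [0,0,0.8],
    [0,0,0.8],
    [0,0,0],
    [0,0,0],
  ],
)

```text
clock: 27.05
tool_pos: [0.4655, -0.2605, 0.2744]
tool_rot: [[0.076, 0.997, -0.0], [0.997, -0.076, 0.001], [0.001, -0.0, -1.0]]
wrist_force: [0.0, 0.3, -1.4]
finger_gap: 0.0446
finger_force: 15.0
```

Run:
```python
from h import *
go([.465,-.262,.119]);held()
```

```text
t 27.05 pos [ 0.4655 -0.2605  0.2744] gap 0.0446 F [ 0.   0.3 -1.4] q [-0.62  0.05  1.28  0.    1.82 -0.54] yaw_y -4.38 tilt [-0.      0.0011]
tool mm [ -1.7  -0.4 155.4]
side 533 rel z [-0.0509  0.0542] y [-0.0164  0.0256] y low 0.0248
wrist 9313 rel z [-0.0447  0.0535] y [-0.0096  0.0226] y low 0.0228
```

Its foot is about 52.5 mm below the TCP, so I'll lower by 155 mm.

Request:
arm_command(
  gripper=[0.2,0.2,0.2,0.2,0.2],
  travel=[
    [-1,0,30],
    [0,0,40],
    [0,0,40],
    [0,0,30],
    [0,0,8],
  ],
  turn=[
    [0,0,0],
    [0,0,0],
    [0,0,0],
    [0,0,0],
    [0,0,0],
  ],
)

```text
clock: 27.78
tool_pos: [0.4643, -0.2608, 0.1243]
tool_rot: [[0.076, 0.997, -0.003], [0.997, -0.076, 0.003], [0.003, -0.004, -1.0]]
wrist_force: [-0.1, -0.5, -1.1]
finger_gap: 0.0444
finger_force: 15.0
```

Request:
arm_command(
  gripper=[0.2,0.2,0.2,0.2,0.2],
  travel=[
    [0,0,3],
    [0,0,3],
    [0,0,1],
    [0,0,0],
    [0,0,0],
  ],
  turn=[
    [0,0,0],
    [0,0,0],
    [0,0,0],
    [0,0,0],
    [0,0,0],
  ],
)

```text
clock: 28.4
tool_pos: [0.4658, -0.2632, 0.121]
tool_rot: [[0.078, 0.997, 0.002], [0.997, -0.078, -0.001], [-0.001, 0.002, -1.0]]
wrist_force: [-0.0, -0.1, 3.8]
finger_gap: 0.0444
finger_force: 15.0
```

```bash
python3 -c "
from h import *
go([.465,-.262,.1195])"
```

```text
t 28.4 pos [ 0.4658 -0.2632  0.121 ] gap 0.0444 F [-0.  -0.1  3.8] q [-0.62  0.08  1.54  0.    1.51 -0.54] yaw_y -4.48 tilt [ 0.0022 -0.0013]
tool mm [ 1.2 -0.9  1.4]
```

Request:
arm_command(
  gripper=[0.7,0.7,0.7,0.7,0.7],
  travel=[
    [0,0,0],
    [0,0,0],
    [0,0,0],
    [0,0,-30],
    [0,0,-40],
  ],
  turn=[
    [0,0,0],
    [0,0,0],
    [0,0,0],
    [0,0,0],
    [0,0,0],
  ],
)

```text
clock: 29.02
tool_pos: [0.4643, -0.2622, 0.1884]
tool_rot: [[0.078, 0.997, -0.003], [0.997, -0.078, 0.002], [0.002, -0.003, -1.0]]
wrist_force: [0.9, -0.2, 0.6]
finger_gap: 0.0657
finger_force: 0.0
```

Request:
arm_command(
  gripper=[0.7,0.7,0.7,0.7,0.7],
  travel=[
    [0,0,-45],
    [0,0,-45],
    [50,-20,0],
    [50,-40,0],
    [50,-40,0],
  ],
  turn=[
    [0,0,0],
    [0,0,0],
    [0,0,0],
    [0,0,0],
    [0,0,0],
  ],
)

```text
clock: 29.65
tool_pos: [0.3779, -0.1066, 0.2792]
tool_rot: [[0.078, 0.997, -0.0], [0.997, -0.078, 0.001], [0.001, -0.0, -1.0]]
wrist_force: [0.8, 0.9, 0.8]
finger_gap: 0.0658
finger_force: 0.0
```

Request:
arm_command(
  gripper=[0.7,0.7,0.7,0.7,0.7],
  travel=[
    [50,0,0],
    [50,0,0],
    [50,0,0],
    [40,0,0],
    [0,0,0],
  ],
  turn=[
    [0,0,0],
    [0,0,0],
    [0,0,0],
    [0,0,0],
    [0,0,0],
  ],
)

```text
clock: 30.28
tool_pos: [0.3934, 0.0834, 0.2792]
tool_rot: [[0.073, 0.997, -0.001], [0.997, -0.073, 0.0], [0.0, -0.001, -1.0]]
wrist_force: [0.3, -0.4, -0.7]
finger_gap: 0.066
finger_force: 0.0
```

Run:
```python
from h import *;from rig import *
go([0,0,0]);tops()
a=get_image("top")["img"][150:290,165:485];b=get_image("side")["img"][90:310,260:460]
cv2.imwrite("pics/f.png",np.hstack([cv2.resize(a,(480,210)),cv2.resize(b,(300,330))[:210]]))
```

```text
t 30.27 pos [0.3934 0.0834 0.2792] gap 0.066 F [ 0.3 -0.4 -0.7] q [ 0.07 -0.25  1.54  0.    1.85  0.14] yaw_y -4.18 tilt [-0.0005  0.0003]
tool mm [-111.9 -386.1  279.4]
top px [360.8 244.7] top 0.1575 mid [ 0.4794 -0.0597] ext [0.032 0.032 0.013]
top px [395. 248.] top 0.1754 mid [ 0.475  -0.1262] ext [0.043 0.043 0.014]
top px [428.  250.3] top 0.1578 mid [ 0.4699 -0.1952] ext [0.03  0.031 0.014]
top px [463.2 253.6] top 0.175 mid [ 0.4646 -0.262 ] ext [0.044 0.044 0.014]
```

View pics/f.png

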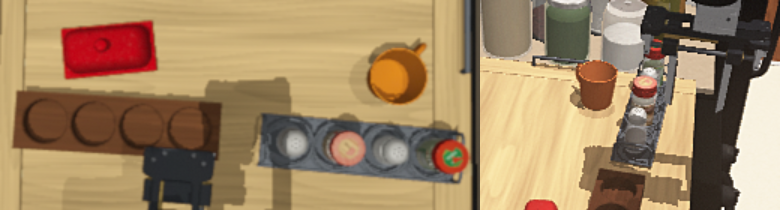

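The picture shows all four upright in the rack in the same order: shaker (292,143), curry jar (348,148), shaker (391,152) and herb jar (451,156). The cup and the butter dish have not moved, and the arm is clear.

```bash
python3 -c "
from rig import *
print(hand_in())"
```

```text
the job is handed in; nothing more can be done
None
```

All four seasonings stand upright in the wire rack in their original left-to-right order (shaker, curry jar, shaker, herb jar), the cup and butter dish look unmoved, and the job was handed in at about 30 s.

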